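# Free the canister's cap and screw it home

### The job

The cap of the aluminium canister was set on askew of its thread, and the green battery pack stands in the way of its wings. First stand the pack upright in the orange dock; then, without taking the cap off, turn the cap backwards (counter-clockwise from above) until it drops into its thread, and screw it down clockwise to its stop, so that the red wing tip stands over the yellow mark on the flange. Leave the multimeter, the aluminium box, the jar and the spool where they are, and do not knock anything over.

Things in the scene. Friction and masses are not known exactly. Their poses are not given: they have to be found in the camera images.
- canister: low aluminium canister fixed to the bench, origin at the centre of its underside, z up along the thread's axis. Flange 132 mm across and 10 mm high, body 116 mm across up to 45 mm, neck 76 mm across up to 85 mm with a thread outside and a bore for the cap's plug, all hidden by the cap.
- home_mark (a point): point 80 mm from the canister's axis and 10 mm above the bench, straight outward of the small yellow mark on the flange; below the red wing tip when the cap is home. Thread: riding on top, the cap is stopped clockwise; 0.4 to 1.3 rad counter-clockwise it falls in, 0.4 rad further is a stop; then 1.2 to 1.8 rad clockwise, sinking 6 mm, to a hard stop: home.
- cap_mid (a point): black cap on the neck: 106 mm across, 46 mm high, 0.4 kg, with two opposite grey wings that reach 90 mm from its axis, 20 wide, 24 mm high, their lower faces 4 mm above the cap's rim; about 2 N at a wing end turns it. Point: on the cap's axis, 16 mm above its rim, level with the middle of the wings. x points to the red wing, z up. Height: 83 mm on top of the thread, 69 dropped in, 64 home.
- red_end (a point): middle of the red tip of one wing, 80 mm from the cap's axis; the other wing is plain grey
- pack_center (a point): green battery pack of cells with black ends, standing on end: 45 mm (its x) by 70 mm (its y) by 165 mm high (z), about 0.55 kg. This point is its centre, 82.5 mm above its underside. At the start it stands next to the canister in the backward sweep of the red wing; its top reaches some 50 mm above the cap's top.
- dock: orange open-topped dock fixed to the bench, outside 69 mm (its x) by 94 mm (its y) by 32 mm high, walls and floor 5 mm, so the pocket is 59 by 84 mm and its floor 5 mm above the bench. Origin at the centre of its underside, z up.
- meter: yellow multimeter lying flat, 80 mm (x) by 150 mm (y) by 40 mm high, origin at the centre of its underside; it lies partly below the wings' sweep; leave it alone
- jar: amber glass jar with a steel lid, 60 mm across, 95 mm high, origin at the centre of its underside; leave it alone
- spool: blue spool 60 mm across, 60 mm high, standing beside the dock, origin at the centre of its underside; leave it alone
- enclosure: closed aluminium box lying flat, 60 mm (x) by 110 mm (y) by 33 mm high, origin at the centre of its underside, near the canister; leave it alone
There are look-alikes about, which are no part of the job. There is more than one size of the dock; the job needs the smallest.

How it is judged (in metres and radians):
On the way, in this order (a step that is already met when the one before it is completed fails the run):
1. the battery pack stands upright in the dock (horizontal distance between pack_center and dock below 0.02 m and z of pack_center in the frame of dock below 0.092 m and angle between pack_center's own z axis and vertical below 0.1 rad), for 0.2 s.
2. turned backwards, the cap has dropped into its thread (z of cap_mid in the frame of canister below 0.0735 m), for 0.05 s.
3. the cap is screwed home (z of cap_mid in the frame of canister below 0.0665 m and horizontal distance between red_end and home_mark below 0.015 m), for 0.2 s.
At the end, for the whole second after the job is handed in: The pack stands upright (within 0.1 rad) on the dock's floor, within 20 mm of its centre, at rest; the cap is level (0.08 rad) and fully down (its listed point below 66.5 mm above the bench) with the red wing tip within 15 mm of the yellow mark's point, seen from above (all of step 1 and all of step 3 and angle between cap_mid's own z axis and vertical below 0.08 rad); the robot touches nothing.
It fails at once if the cap is lifted off the thread (z of cap_mid in the frame of canister above 0.1 m).
It fails at once if the battery pack is knocked over (angle between pack_center's own z axis and vertical above 0.6 rad).
It fails at once if the multimeter, the aluminium box, the jar or the spool is displaced by more than 30 mm or the jar or spool is tipped (distance of any of meter, jar, spool, enclosure from where it was at the start of the episode above 0.03 m or angle between any of jar, spool's own z axis and vertical above 0.5 rad).
It also fails if it takes over 67 s, if anything falls off the work surface, if the arm or the gripper's body presses on something with over 40 N, if the wrist force passes 120 N, or if a joint passes its speed limit or range.

### The arm

A 6-joint arm with a two-finger parallel gripper is mounted at the origin on the work surface. World frame = base frame: x ahead of the robot, y to its left, z up, the work surface at z = 0. Lengths are in mm, angles in degrees, forces in N, time in s.
With the tool pointing down it reaches from about 350 to 850 mm from the base axis. Payload 8.1 kg.
Tool frame: the origin (TCP) lies midway between the tips of the shut fingers; the grasp point (between the pads) lies grip_depth behind it (grip_depth is the distance from the TCP to the grasp point, in mm); z points along the fingers, y is the line along which they close (so a half turn about z gives the same grasp; the last joint's range is limited). The gripper opens to 85 mm and grips with 20 to 120 N. Pads are 22 mm wide; open, the fingers measure 114 mm over their backs; the gripper's body (76 mm by 85 mm) begins 54 mm behind the grasp point. The pads swing forward as they close: fully open they stand 13 mm farther back than shut.
Start: joints at [66.497, 7.471, 85.268, -0, 87.261, -4.893], TCP at [191.45, 568.641, 231.292] pointing down, gripper open.
Joint ranges: [-169.43, 169.43], [-51.17, 129.36], [1.28, 143.12], [-76.62, 256.62], [0, 156.53], [-152.29, 152.29]. Speed limits (degrees/s): [136.94, 136.94, 159.86, 180, 180, 180].

### API

Orientations are given as [roll, pitch, yaw] about the fixed x, y, z axes, in that order (R = Rz(yaw) Ry(pitch) Rx(roll)).
In Python, from bench import sense, snapshot, hand_in, grip_depth gives the robot as it stands. The module is installed in compiled form; this text tells all that it offers.
- The arm moves only by the tool apply_moves, never from a script. Its argument "series" is text: rows parted by semicolons, each of 5 numbers parted by spaces: the shift along the tool's x, y, z each as a share of 0.3 m, from -1 to 1, then the turn about the tool's z as a share of 2 rad, from -1 to 1, then the gripper's target within -1 to 1 (shut at 1, half-way at 0, fully open at -1). In form: tx ty tz twist gripper; .... A call has 1 to 5 rows; each row shifts and turns the commanded pose from where the row before left it, along the tool's axes as they then stand; what a row does not reach is not made up. A row lasts 1/12 s, in which the tool goes at most 41.7 mm and 7.16 degrees, less where a joint would pass 70% of its speed; a pose out of reach is approached as far as the arm can. A call with a number of a shift or a turn outside -1 to 1 is refused whole. A call with a gripper value outside its range is refused whole. The fingers move at their own pace and stop on an object; "squeeze" is the grip in N (left out, the last holds). Time passes only in rows, so rows that do not move let the fingers close. It gives the time, the measured TCP pose, the force, the opening and the grip force at its end, in the units of the state.
- sense(): the state, without advancing time (a new reading comes with each control period).
- snapshot(name): name is "side" or "top" or "wrist"; returns a dict with "frame" (384x512x3 uint8, blue, green, red), "depth" (384x512 float32, mm along the optical axis (not along the pixel's ray), 0 where there is no reading), "intrinsics" (3x3 intrinsics, pixels), "dist" ([k1, k2, p1, p2, k3] as OpenCV has them; the pictures are not rectified), "extrinsics" (4x4, takes a point from camera to world coordinates); the wrist camera has in their place "tool_from_camera" (4x4, takes a point from camera to tool coordinates, whose origin is the TCP and whose axes are the flange's). Camera axes: x right, y down, z forward; pixel columns grow to the right and rows downward; lengths in mm; the calibration is good to about 2 mm. A picture is of the moment at which its call begins: read the wrist's pose just before it.
- hand_in(): hands the job in; it is judged then, once.
The state is a dict: "time": time; "joint_pos": joint angles; "qd": joint speeds; "joint_efforts": joint torques, N m; "tool_pos": TCP position; "tcp_rot": TCP orientation; "ft_force": force on the tool from outside, world axes, zero at the start; "wrist_torque": the same for the moment, N m; "finger_gap": finger opening in mm; "grip_force": force on a finger pad.
Only numpy, scipy, OpenCV 4.12 (cv2) and the standard library are available. Lean on these libraries where they do the work, as an engineer would, in place of code of your own. Each camera call takes 0.05 s, during which the arm holds its last target. There are 200 camera calls.

## Working session

There is one attempt and no reset: what is moved stays moved. The work goes in short steps, Python scripts to look and compute and a tool call to move; the robot and the scene stay as the last step left them, time stands still between calls to the robot, and variables do not carry over. Pictures are saved under pics/ and viewed, at most 10 in all, crops included, and the job is handed in when it is done.

Besides the shell and the picture viewer there is one more tool, called after ">>>" by a JSON object that holds its "op" and its "data", one argument or row to a line. apply_moves: Moves the arm, as the interface text tells. Its arguments: {"type":"object","properties":{"series":{"type":"string"},"squeeze":{"type":"number"}},"required":["series"]}

```bash
mkdir -p pics
cat > h.py <<'E'
import numpy as np, cv2
from bench import sense, snapshot, grip_depth
from scipy.spatial.transform import Rotation as R
def take(name,fn=None):
    st=sense(); s=snapshot(name); s['st']=st
    if name=='wrist':
        T=np.eye(4);T[:3,:3]=R.from_euler('xyz',st['tcp_rot'],degrees=True).as_matrix();T[:3,3]=st['tool_pos']
        s['extrinsics']=T@np.array(s['tool_from_camera'])
    if fn: cv2.imwrite('pics/'+fn,s['frame'])
    return s
def plane(s,px,z):
    u=cv2.undistortPoints(np.array(px,float).reshape(-1,1,2),np.array(s['intrinsics']),np.array(s['dist'])).reshape(-1,2)
    E=np.array(s['extrinsics']); d=np.c_[u,np.ones(len(u))]@E[:3,:3].T; o=E[:3,3]
    z=np.broadcast_to(z,len(u))
    return o+d*((z-o[2])/d[:,2])[:,None]
def cloud(s):
    h,w=s['depth'].shape; v,u=np.mgrid[:h,:w]; p=np.c_[u.ravel(),v.ravel()].astype(float)
    n=cv2.undistortPoints(p.reshape(-1,1,2),np.array(s['intrinsics']),np.array(s['dist'])).reshape(-1,2)
    E=np.array(s['extrinsics']); c=np.c_[n,np.ones(len(n))]*s['depth'].ravel()[:,None]
    return (c@E[:3,:3].T+E[:3,3]).reshape(h,w,3)
E
python3 - <<'E'
from h import *
a=take('top','top0.png');b=take('side','side0.png')
print(sense(),grip_depth, a['extrinsics'],b['extrinsics'])
E
```

```text
{'time': 0.1, 'joint_pos': array([ 6.64991048e+01,  7.51123724e+00,  8.53247261e+01,  8.63652147e-04,
        8.72625370e+01, -4.89253877e+00]), 'qd': array([-0.05845049, -0.08670193, -0.24945782,  0.00947912,  0.09119134,
        0.11771156]), 'joint_efforts': array([ 1.14076654e-03, -5.70951498e+01, -5.01943803e+01, -1.86561056e-04,
        8.05978751e-03,  3.85413011e-05]), 'tool_pos': array([191.2217138 , 568.17175768, 230.32842415]), 'tcp_rot': array([-1.79901932e+02, -9.26027023e-03,  1.61391594e+02]), 'ft_force': array([-0.19461785, -0.10776006,  0.55922326]), 'wrist_torque': array([-0.03768368, -0.03673265, -0.04517959]), 'grip_force': 0.0, 'finger_gap': 85.29989909839894} 18.700000000000003 [[-6.45779480e-03 -9.97015759e-01  7.69277100e-02  4.65869205e+02]
 [-9.99843554e-01  7.70460980e-03  1.59218685e-02 -4.53711735e+01]
 [-1.64670518e-02 -7.68128548e-02 -9.96909535e-01  1.30790227e+03]
 [ 0.00000000e+00  0.00000000e+00  0.00000000e+00  1.00000000e+00]] [[ 9.07581796e-01 -2.07379671e-01  3.65087599e-01  1.61979344e+02]
 [-4.19875179e-01 -4.48970046e-01  7.88752643e-01 -8.70288162e+02]
 [ 3.42133162e-04 -8.69148761e-01 -4.94550618e-01  5.96847789e+02]
 [ 0.00000000e+00  0.00000000e+00  0.00000000e+00  1.00000000e+00]]
```

View pics/top0.png

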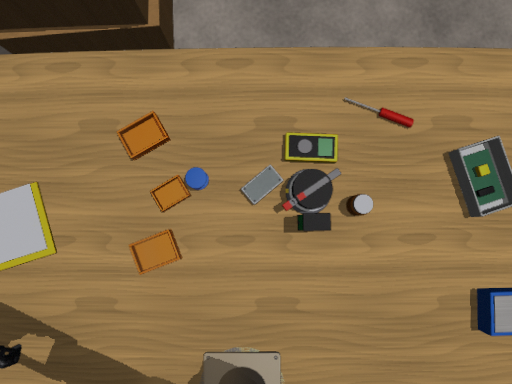

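View pics/side0.png

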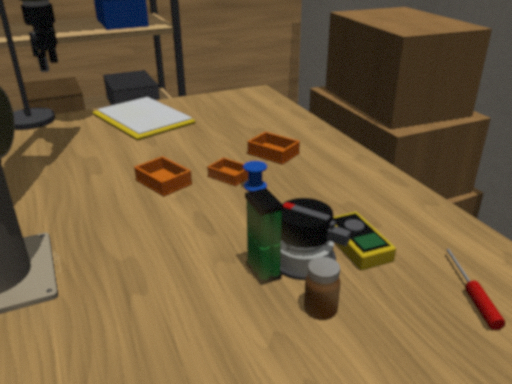

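The top view shows the small dock at (170,193), spool (196,178), canister/cap (310,190) with its red wing at about (288,206), pack top (315,222), jar (360,204), box (262,185) and meter (311,147). The side view agrees.

```bash
cat > m.py <<'E'
from h import *
a=take('top'); P=cloud(a); hsv=cv2.cvtColor(a['frame'],cv2.COLOR_BGR2HSV)
def blob(m,c,r=40):
    k=np.zeros(m.shape,np.uint8);cv2.circle(k,c,r,255,-1)
    return m.astype(np.uint8)*255&k
def rect(m,z,name):
    n,l,st,_=cv2.connectedComponentsWithStats(m); i=1+np.argmax(st[1:,4]); m=(l==i)
    v,u=np.nonzero(m); w=plane(a,np.c_[u,v],z)[:,:2].astype(np.float32)
    (c,s,an)=cv2.minAreaRect(w); print(name,np.round(c,1),np.round(s,1),round(an,1),'n',len(u))
H,S,V=cv2.split(hsv); Z=P[...,2]
orange=(H>5)&(H<18)&(S>200)
rect(blob(orange,(170,193),26),32,'dock')
rect(blob((H>100)&(H<130)&(S>120),(196,178),20),60,'spool')
rect(blob((Z>150)&(Z<180),(315,222),30),165,'pack')
rect(blob((Z>105)&(Z<125),(310,190),36),113,'captop')
red=((H<8)|(H>172))&(S>150)&(V>80)
rect(blob(red,(290,205),15),95,'red')
rect(blob((Z>82)&(Z<110),(360,204),20),95,'jar')
rect(blob((Z>22)&(Z<45),(262,185),26),33,'box')
rect(blob((Z>28)&(Z<55),(311,147),33),40,'meter')
yel=(H>22)&(H<35)&(S>140)&(V>120)
v,u=np.nonzero(blob(yel,(310,190),45)); 
for q in zip(u,v): 
  if q[1]>164: print('yel',q,plane(a,[q],10)[0].round(),hsv[q[1],q[0]])
cv2.imwrite('pics/t1.png',cv2.resize(a['frame'][130:250,220:380],None,fx=5,fy=5,interpolation=cv2.INTER_CUBIC))
E
python3 m.py
```

```text
dock [561.6 200.1] [68.9 95.2] 30.6 n 544
spool [600.3 120.7] [58.9 55.9] 89.5 n 377
pack [ 476.4 -196.1] [68.1 42.8] 89.5 n 485
captop [ 564.3 -192.7] [100.8 103.7] 89.2 n 1258
red [ 520.4 -125.8] [20.3 20.4] 26.1 n 59
jar [ 524.1 -330. ] [51.3 51.2] 88.7 n 315
box [583.7 -61.7] [ 59.9 109.5] 39.4 n 816
meter [ 688.2 -201.3] [147.   80.8] 87.1 n 1450
```

View pics/t1.png

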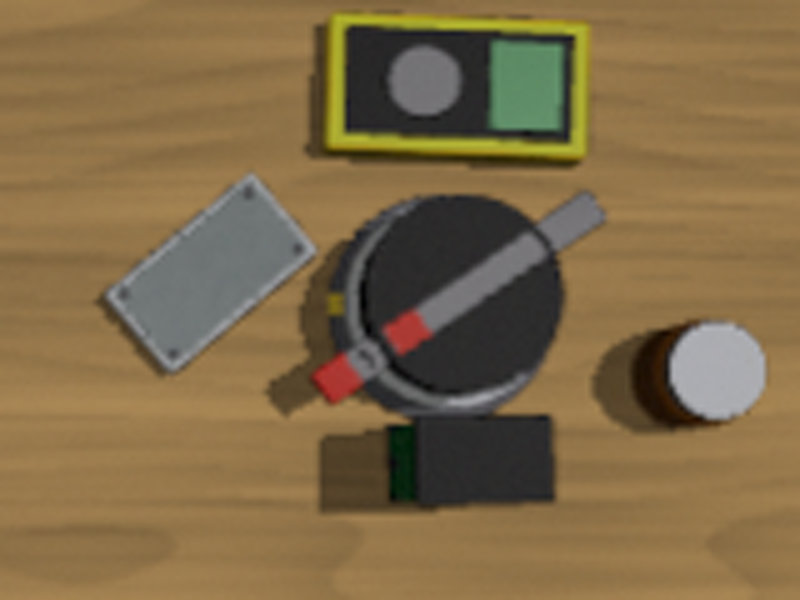

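The crop shows the yellow mark at (334,303), left of the canister axis, and the red tip at (338,382). The pack stands directly below in the picture, so the wing sweeps towards it.

```bash
cat > go.py <<'E'
# go.py x y z yaw grip [rows]: prints rows for a straight move from the present pose
import sys; from h import *
def rows(tgts,n=None,p=None,yaw=None,v=40.,g=-1):
    st=sense(); p=np.array(st['tool_pos']) if p is None else p; yaw=st['tcp_rot'][2] if yaw is None else yaw
    out=[]
    for t in tgts:
        t=np.array(t,float); d=t[:3]-p; dy=(t[3]-yaw+180)%360-180
        k=int(np.ceil(max(np.linalg.norm(d)/v,abs(dy)/7.1,1)))
        for i in range(k):
            r=R.from_euler('xyz',[180,0,yaw],degrees=True).as_matrix()
            s=r.T@(d/k)/300; out.append('%.3f %.3f %.3f %.3f %g'%(*s,-np.radians(dy/k)/2,t[4]))
            yaw+=dy/k
        p=t[:3]
    for i in range(0,len(out),5): print('; '.join(out[i:i+5]))
if __name__=='__main__':
    v=float(sys.argv[1]); rows([list(map(float,a.split(','))) for a in sys.argv[2:]],v=v)
E
python3 go.py 41 476,-196,235,90,-1
python3 - <<'E'
from h import *
a=take('top'); m=plane(a,[(286.8,190.6)],10)[0]; c=np.array([564.3,-192.7]); d=m[:2]-c
print(m,np.linalg.norm(d),np.degrees(np.arctan2(d[1],d[0])))
print(snapshot('wrist')['tool_from_camera'])
E
```

```text
-0.086 -0.106 -0.001 0.031 -1; -0.092 -0.100 -0.001 0.031 -1; -0.098 -0.094 -0.001 0.031 -1; -0.104 -0.088 -0.001 0.031 -1; -0.109 -0.081 -0.001 0.031 -1
-0.114 -0.074 -0.001 0.031 -1; -0.118 -0.067 -0.001 0.031 -1; -0.122 -0.060 -0.001 0.031 -1; -0.126 -0.052 -0.001 0.031 -1; -0.129 -0.044 -0.001 0.031 -1
-0.131 -0.036 -0.001 0.031 -1; -0.133 -0.028 -0.001 0.031 -1; -0.135 -0.019 -0.001 0.031 -1; -0.135 -0.011 -0.001 0.031 -1; -0.136 -0.002 -0.001 0.031 -1
-0.136 0.006 -0.001 0.031 -1; -0.135 0.015 -0.001 0.031 -1; -0.134 0.023 -0.001 0.031 -1; -0.132 0.031 -0.001 0.031 -1; -0.130 0.039 -0.001 0.031 -1
[ 567.06107655 -132.78580247   10.        ] 59.977784298099415 87.36145700220503
[[ 7.03306915e-04 -9.46937810e-01 -3.21416070e-01  8.20558050e+01]
 [ 9.99999702e-01  7.68160843e-04 -7.49615294e-05 -6.24174114e-01]
 [ 3.17883146e-04 -3.21415921e-01  9.46938068e-01 -1.42488425e+02]
 [ 0.00000000e+00  0.00000000e+00  0.00000000e+00  1.00000000e+00]]
```

>>> {"op": "apply_moves", "data": {
  "series": "-0.086 -0.106 -0.001 0.031 -1; -0.092 -0.100 -0.001 0.031 -1; -0.098 -0.094 -0.001 0.031 -1; -0.104 -0.088 -0.001 0.031 -1; -0.109 -0.081 -0.001 0.031 -1"
}}

```text
time: 0.67
tool_pos: [263.0, 375.8, 232.5]
tcp_rot: [-180.0, 0.0, 143.5]
ft_force: [1.7, 0.4, -0.4]
finger_gap: 85.3
grip_force: 0.0
```

>>> {"op": "apply_moves", "data": {
  "series": "-0.114 -0.074 -0.001 0.031 -1; -0.118 -0.067 -0.001 0.031 -1; -0.122 -0.060 -0.001 0.031 -1; -0.126 -0.052 -0.001 0.031 -1; -0.129 -0.044 -0.001 0.031 -1"
}}

```text
time: 1.08
tool_pos: [334.5, 184.6, 234.5]
tcp_rot: [179.9, 0.0, 125.7]
ft_force: [1.5, 0.2, -0.8]
finger_gap: 85.3
grip_force: 0.0
```

>>> {"op": "apply_moves", "data": {
  "series": "-0.131 -0.036 -0.001 0.031 -1; -0.133 -0.028 -0.001 0.031 -1; -0.135 -0.019 -0.001 0.031 -1; -0.135 -0.011 -0.001 0.031 -1; -0.136 -0.002 -0.001 0.031 -1"
}}

```text
time: 1.5
tool_pos: [406.4, -6.6, 236.1]
tcp_rot: [179.9, 0.0, 107.9]
ft_force: [1.3, -0.6, -0.3]
finger_gap: 85.5
grip_force: 0.0
```

>>> {"op": "apply_moves", "data": {
  "series": "-0.136 0.006 -0.001 0.031 -1; -0.135 0.015 -0.001 0.031 -1; -0.134 0.023 -0.001 0.031 -1; -0.132 0.031 -0.001 0.031 -1; -0.130 0.039 -0.001 0.031 -1"
}}

```text
time: 1.92
tool_pos: [478.4, -197.3, 237.2]
tcp_rot: [180.0, 0.0, 90.1]
ft_force: [1.0, 0.2, 1.0]
finger_gap: 85.4
grip_force: 0.0
```

>>> {"op": "apply_moves", "data": {
  "series": "0 0 0 0 -1"
}}

```text
time: 2.0
tool_pos: [478.8, -200.9, 235.8]
tcp_rot: [-179.9, 0.1, 89.9]
ft_force: [0.4, 1.2, -0.1]
finger_gap: 85.4
grip_force: 0.0
```

Run:
```python
from h import *
s=take('wrist','w1.png'); st=s['st']; print(st['tool_pos'],st['tcp_rot'])
P=cloud(s); m=(P[...,2]>158)&(P[...,2]<172)
v,u=np.nonzero(m); print(len(u), cv2.minAreaRect(plane(s,np.c_[u,v],165)[:,:2].astype(np.float32)))
```

```text
[ 478.81846299 -200.94152665  235.77805965] [-1.79908251e+02  8.49740332e-02  8.98651894e+01]
4759 ((476.07220458984375, -196.00814819335938), (44.60004425048828, 69.96874237060547), 0.6829525828361511)
```

View pics/w1.png

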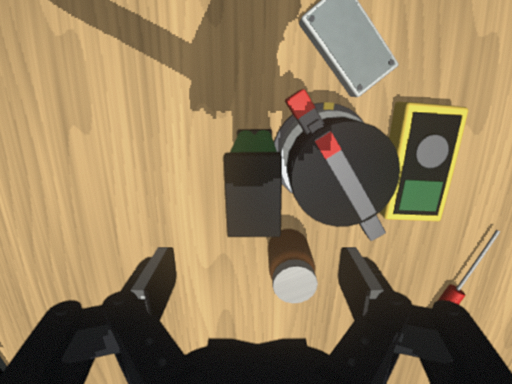

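The wrist view shows the pack top at about (252,194), between box, canister and jar, and the yellow mark at (328,105).

```bash
python3 go.py 35 476.2,-196,132,90.7,-1
python3 - <<'E'
from h import *
s=take('wrist'); hsv=cv2.cvtColor(s['frame'],cv2.COLOR_BGR2HSV); H,S,V=cv2.split(hsv)
P=cloud(s);Z=P[...,2]
m=(Z>108)&(Z<118); m[:, :275]=0; v,u=np.nonzero(m); w=plane(s,np.c_[u,v],113)[:,:2].astype(np.float32)
h=cv2.convexHull(w); print('cap',cv2.minEnclosingCircle(h)); c=np.array(cv2.minEnclosingCircle(h)[0])
y=(H>20)&(H<35)&(S>120)&(V>60); y[:95]=0;y[118:]=0;y[:,:312]=0;y[:,345:]=0
v,u=np.nonzero(y);w=plane(s,np.c_[u,v],10)[:,:2]; d=w.mean(0)-c
print('mark',len(u),u.mean(),v.mean(),w.mean(0),np.linalg.norm(d),np.degrees(np.arctan2(d[1],d[0])))
r=((H<8)|(H>172))&(S>140); r[118:]=0; r[:,:280]=0; r[:,320:]=0; r&=(Z>85)
v,u=np.nonzero(r);w=plane(s,np.c_[u,v],95)[:,:2]; q,sz,an=cv2.minAreaRect(w.astype(np.float32));d=np.array(q)-c
print('red',q,sz,an,np.linalg.norm(d),np.degrees(np.arctan2(d[1],d[0])))
E
```

```text
0.002 -0.002 0.116 -0.002 -1; 0.002 -0.002 0.116 -0.002 -1; 0.002 -0.002 0.116 -0.002 -1
cap ((553.5230102539062, -194.28952026367188), 64.23943328857422)
mark 71 328.83098591549293 108.08450704225352 [ 567.32032807 -132.6516347 ] 63.163240227526025 77.38263292427897
red (519.7874755859375, -127.7366714477539) (20.855133056640625, 20.888490676879883) 31.93802261352539 74.61479735848751 116.8803786807855
```

>>> {"op": "apply_moves", "data": {
  "series": "0.002 -0.002 0.116 -0.002 -1; 0.002 -0.002 0.116 -0.002 -1; 0.002 -0.002 0.116 -0.002 -1; 0 0 0 0 -1; 0 0 0 0 -1",
  "squeeze": 60
}}

```text
time: 2.52
tool_pos: [474.7, -191.4, 131.7]
tcp_rot: [-179.8, -0.1, 91.1]
ft_force: [0.1, -0.1, 0.7]
finger_gap: 85.6
grip_force: 0.0
```

>>> {"op": "apply_moves", "data": {
  "series": "0 0 0 0 1; 0 0 0 0 1; 0 0 0 0 1; 0 0 0 0 1; 0 0 0 0 1",
  "squeeze": 60
}}

```text
time: 2.93
tool_pos: [477.5, -194.0, 135.7]
tcp_rot: [179.8, 0.1, 91.0]
ft_force: [-4.3, 1.0, 8.7]
finger_gap: 43.7
grip_force: 61.1
```

>>> {"op": "apply_moves", "data": {
  "series": "0 0 0 0 1; 0 0 0 0 1; 0 0 0 0 1; 0 0 0 0 1; 0 0 0 0 1",
  "squeeze": 60
}}

```text
time: 3.35
tool_pos: [477.5, -194.0, 135.7]
tcp_rot: [179.8, 0.1, 91.0]
ft_force: [-3.5, 1.0, 9.6]
finger_gap: 44.3
grip_force: 61.1
```

```bash
python3 go.py 30 477.5,-194,265,91,1 560.6,201.8,265,121,1
```

```text
0.000 0.000 -0.086 0.000 1; 0.000 0.000 -0.086 0.000 1; 0.000 0.000 -0.086 0.000 1; 0.000 0.000 -0.086 0.000 1; 0.000 0.000 -0.086 0.000 1
0.094 0.021 0.000 -0.019 1; 0.093 0.025 0.000 -0.019 1; 0.092 0.028 0.000 -0.019 1; 0.091 0.032 0.000 -0.019 1; 0.090 0.035 0.000 -0.019 1
0.088 0.039 0.000 -0.019 1; 0.087 0.042 0.000 -0.019 1; 0.085 0.045 0.000 -0.019 1; 0.083 0.048 0.000 -0.019 1; 0.082 0.051 0.000 -0.019 1
0.080 0.054 0.000 -0.019 1; 0.077 0.057 0.000 -0.019 1; 0.075 0.060 0.000 -0.019 1; 0.073 0.063 0.000 -0.019 1
```

>>> {"op": "apply_moves", "data": {
  "series": "0 0 -0.086 0 1; 0 0 -0.086 0 1; 0 0 -0.086 0 1; 0 0 -0.086 0 1; 0 0 -0.086 0 1"
}}

```text
time: 3.77
tool_pos: [475.9, -193.0, 263.0]
tcp_rot: [-180.0, -0.0, 91.0]
ft_force: [0.7, 0.3, -7.0]
finger_gap: 44.2
grip_force: 65.5
```

>>> {"op": "apply_moves", "data": {
  "series": "0.05 0.01 0 0 1; 0.094 0.021 0 -0.019 1; 0.093 0.025 0 -0.019 1; 0.092 0.028 0 -0.019 1; 0.091 0.032 0 -0.019 1"
}}

```text
time: 4.18
tool_pos: [502.2, -63.9, 261.9]
tcp_rot: [-180.0, -0.0, 99.8]
ft_force: [0.9, 0.0, -6.6]
finger_gap: 43.7
grip_force: 65.5
```

>>> {"op": "apply_moves", "data": {
  "series": "0.090 0.035 0 -0.019 1; 0.088 0.039 0 -0.019 1; 0.087 0.042 0 -0.019 1; 0.085 0.045 0 -0.019 1; 0.083 0.048 0 -0.019 1"
}}

```text
time: 4.6
tool_pos: [531.5, 77.9, 261.7]
tcp_rot: [-180.0, -0.0, 110.7]
ft_force: [0.9, -0.2, -6.5]
finger_gap: 44.1
grip_force: 65.5
```

>>> {"op": "apply_moves", "data": {
  "series": "0.082 0.051 0 -0.019 1; 0.080 0.054 0 -0.019 1; 0.077 0.057 0 -0.019 1; 0.06 0.05 0 -0.019 1; 0.03 0.03 0 -0.019 1"
}}

```text
time: 5.02
tool_pos: [556.9, 199.3, 261.5]
tcp_rot: [-180.0, -0.1, 121.7]
ft_force: [-1.0, -0.5, -5.9]
finger_gap: 43.9
grip_force: 65.5
```

>>> {"op": "apply_moves", "data": {
  "series": "0 0 0 0 1; 0 0 0 0 1; 0 0 0 0 1"
}}

```text
time: 5.27
tool_pos: [557.1, 195.7, 261.6]
tcp_rot: [-179.9, 0.0, 121.5]
ft_force: [0.2, 1.1, -6.7]
finger_gap: 44.1
grip_force: 65.5
```

```bash
python3 go.py 15 560.6,201.8,265,121,1
python3 - <<'E'
from h import *
print(sense()['tool_pos'],sense()['tcp_rot'],sense()['ft_force'])
a=take('top','top2.png'); b=take('side','side2.png')
f=lambda i,r,k: cv2.resize(i['frame'][r[0]:r[1],r[2]:r[3]],(400,400),interpolation=cv2.INTER_CUBIC)
cv2.imwrite('pics/c2.png',np.hstack([f(a,(120,260,100,240),1),f(b,(70,220,150,300),1)]))
E
```

```text
0.011 0.021 -0.011 0.004 1
[557.14575563 195.65124901 261.58755068] [-1.79933626e+02  1.67972580e-02  1.21459813e+02] [ 0.23317524  1.08784079 -6.73378608]
```

View pics/c2.png

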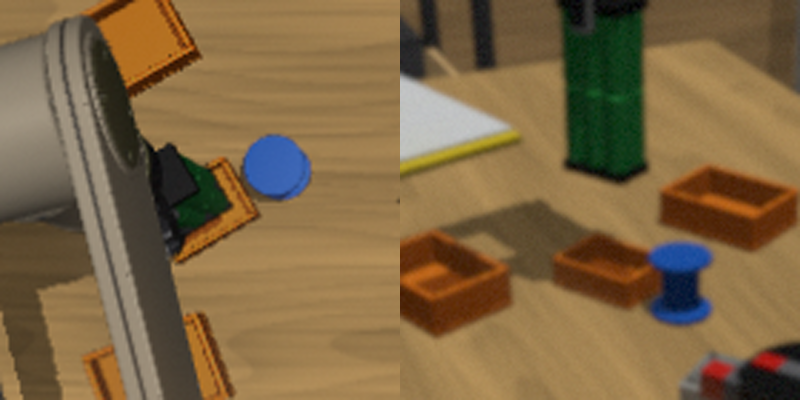

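Pack hangs upright above the small dock. Left picture: its lower end lines up with the dock's orange rim, with a small correction still needed.

>>> {"op": "apply_moves", "data": {
  "series": "0.011 0.021 0 0.003 1; 0 0 0 0 1; 0 0 0 0 1; 0 0 0.05 0 1; 0 0 0.05 0 1"
}}

```text
time: 5.78
tool_pos: [562.0, 202.7, 233.2]
tcp_rot: [179.8, 0.1, 121.2]
ft_force: [0.6, 0.0, -7.4]
finger_gap: 43.7
grip_force: 65.5
```

```bash
python3 go.py 20 560.6,201.8,150,121,1
python3 - <<'E'
from h import *
print(sense()['tool_pos'],sense()['tcp_rot'])
E
```

```text
-0.000 -0.001 0.055 0.000 1; -0.000 -0.001 0.055 0.000 1; -0.000 -0.001 0.055 0.000 1; -0.000 -0.001 0.055 0.000 1; -0.000 -0.001 0.055 0.000 1
[562.01186281 202.69336738 233.15271001] [1.79822228e+02 5.49965612e-02 1.21155986e+02]
```

>>> {"op": "apply_moves", "data": {
  "series": "0 -0.001 0.055 0 1; 0 -0.001 0.055 0 1; 0 -0.001 0.055 0 1; 0 -0.001 0.055 0 1; 0 -0.001 0.05 0 1"
}}

```text
time: 6.2
tool_pos: [559.5, 201.6, 149.9]
tcp_rot: [-180.0, -0.0, 121.2]
ft_force: [-0.2, -0.5, -7.2]
finger_gap: 44.1
grip_force: 65.4
```

>>> {"op": "apply_moves", "data": {
  "series": "0 0 0 0 1; 0 0 0.01 0 1; 0 0 0 0 1; 0 0 0 0 1"
}}

```text
time: 6.53
tool_pos: [560.5, 202.0, 149.3]
tcp_rot: [179.9, 0.0, 121.2]
ft_force: [-0.5, -0.1, -6.5]
finger_gap: 44.1
grip_force: 65.5
```

>>> {"op": "apply_moves", "data": {
  "series": "0 0 0.009 0 1; 0 0 0.009 0 1; 0 0 0 0 1"
}}

```text
time: 6.78
tool_pos: [559.7, 201.8, 142.3]
tcp_rot: [-180.0, 0.0, 121.2]
ft_force: [-0.3, -0.4, -6.9]
finger_gap: 43.9
grip_force: 65.5
```

>>> {"op": "apply_moves", "data": {
  "series": "0 0 0.005 0 1; 0 0 0.005 0 1; 0 0 0 0 1"
}}

```text
time: 7.03
tool_pos: [560.0, 202.0, 140.9]
tcp_rot: [180.0, 0.0, 121.2]
ft_force: [-4.5, -0.3, 3.9]
finger_gap: 43.8
grip_force: 67.0
```

Contact with the floor; release and rise.

>>> {"op": "apply_moves", "data": {
  "series": "0 0 0 0 0.2; 0 0 0 0 -0.4; 0 0 0 0 -1; 0 0 0 0 -1; 0 0 0 0 -1"
}}

```text
time: 7.45
tool_pos: [560.1, 201.9, 139.7]
tcp_rot: [180.0, 0.0, 121.2]
ft_force: [0.9, -0.5, -0.5]
finger_gap: 85.3
grip_force: 0.0
```

>>> {"op": "apply_moves", "data": {
  "series": "0 0 0 0 -1; 0 0 -0.04 0 -1; 0 0 -0.06 0 -1; 0 0 -0.1 0 -1; 0 0 -0.1 0 -1"
}}

```text
time: 7.87
tool_pos: [559.0, 201.6, 230.3]
tcp_rot: [-179.9, -0.0, 121.2]
ft_force: [0.1, 0.5, 0.3]
finger_gap: 85.6
grip_force: 0.0
```

Run:
```python
from h import *
print(sense()['tool_pos'],sense()['tcp_rot'])
s=take('wrist','w3.png');P=cloud(s);Z=P[...,2]; print(s['st']['tool_pos'])
m=(Z>150)&(Z<185); m[230:]=0; v,u=np.nonzero(m); print(np.median(Z[m]),len(u),cv2.minAreaRect(plane(s,np.c_[u,v],170)[:,:2].astype(np.float32)))
a=take('top');P=cloud(a);Z=P[...,2];m=(Z>160)&(Z<180);m[:150]=0;m[230:]=0;m[:,:140]=0;m[:,205:]=0;v,u=np.nonzero(m);print(len(u),np.median(Z[m]) if len(u) else 0)
```

```text
[558.9698797  201.63270677 230.26716143] [-1.79889168e+02 -3.12149753e-02  1.21169491e+02]
[558.9698797  201.63270677 230.26716143]
169.87482319918462 3946 ((553.6163940429688, 208.5531005859375), (44.577972412109375, 53.9216194152832), 31.027921676635742)
303 170.49315707803453
```

View pics/w3.png

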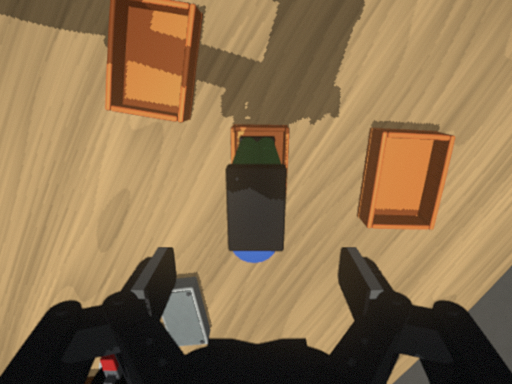

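The pack stands in the dock (top at 170 mm, edges parallel to the dock). Now I re-measure the cap and go to the red wing.

```bash
cat > cap.py <<'E'
from h import *
a=take('top'); P=cloud(a); Z=P[...,2]; u0=slice(270,350); 
hsv=cv2.cvtColor(a['frame'],cv2.COLOR_BGR2HSV);H,S,V=cv2.split(hsv)
box=np.zeros(Z.shape,bool);box[150:232,272:352]=1
C=np.array([564.3,-192.7]); D=np.linalg.norm(P[...,:2]-C,axis=2)
t=box&(D<46)&(Z>85)&(Z<120); print('top z',np.median(Z[t]),t.sum())
zt=np.median(Z[t]); m=box&(abs(Z-zt)<6); v,u=np.nonzero(m); w=plane(a,np.c_[u,v],zt)[:,:2].astype(np.float32)
w=w[np.linalg.norm(w-C,axis=1)<57]; q=cv2.convexHull(w); print('cap',cv2.minEnclosingCircle(q),cv2.fitEllipse(q)[:2])
r=box&((H<8)|(H>172))&(S>140)&(V>60)&(D>58)&(Z>60);v,u=np.nonzero(r)
if len(u)>15:
    w=plane(a,np.c_[u,v],zt-18)[:,:2].astype(np.float32);q=np.array(cv2.minAreaRect(w)[0]);d=q-C;print('red',len(u),q,np.hypot(*d),np.degrees(np.arctan2(d[1],d[0])))
E
python3 cap.py; python3 go.py 41 521.8,-129.7,205,124,-0.3
```

```text
top z 114.43645183696776 931
cap ((565.3916015625, -191.2733154296875), 55.892269134521484) ((564.0923461914062, -193.5966033935547), (102.99995422363281, 108.0710678100586))
red 56 [ 519.62780762 -126.57151794] 79.80338909641175 124.04045574764929
-0.098 -0.076 0.011 -0.003 -0.3; -0.097 -0.077 0.011 -0.003 -0.3; -0.097 -0.077 0.011 -0.003 -0.3; -0.096 -0.078 0.011 -0.003 -0.3; -0.096 -0.079 0.011 -0.003 -0.3
-0.095 -0.079 0.011 -0.003 -0.3; -0.095 -0.080 0.011 -0.003 -0.3; -0.095 -0.080 0.011 -0.003 -0.3; -0.094 -0.081 0.011 -0.003 -0.3
```

>>> {"op": "apply_moves", "data": {
  "series": "-0.097 -0.077 0.005 -0.003 -0.3; -0.097 -0.077 0.005 -0.003 -0.3; -0.097 -0.077 0.011 -0.003 -0.3; -0.096 -0.078 0.011 -0.003 -0.3; -0.096 -0.079 0.011 -0.003 -0.3"
}}

```text
time: 8.43
tool_pos: [536.4, 15.9, 216.0]
tcp_rot: [-180.0, -0.0, 122.9]
ft_force: [0.4, -0.0, -0.4]
finger_gap: 55.5
grip_force: 0.0
```

>>> {"op": "apply_moves", "data": {
  "series": "-0.095 -0.079 0.011 -0.003 -0.3; -0.095 -0.08 0.011 -0.003 -0.3; -0.095 -0.08 0.011 -0.003 -0.3; -0.094 -0.081 0.011 -0.003 -0.3; 0 0 0 0 -0.3"
}}

```text
time: 8.85
tool_pos: [517.9, -136.2, 202.2]
tcp_rot: [-179.8, 0.0, 124.0]
ft_force: [0.3, 0.4, -0.3]
finger_gap: 55.4
grip_force: 0.0
```

>>> {"op": "apply_moves", "data": {
  "series": "0 0 0 0 -0.3; 0 0 0 0 -0.3"
}}

```text
time: 9.02
tool_pos: [519.5, -130.1, 203.0]
tcp_rot: [-180.0, -0.1, 124.2]
ft_force: [0.8, -0.0, 0.3]
finger_gap: 55.4
grip_force: 0.0
```

```bash
python3 go.py 30 521.8,-129.7,110,124,-0.3; python3 go.py 25 521.8,-129.7,58,124,-0.3
```

```text
-0.001 0.002 0.078 0.000 -0.3; -0.001 0.002 0.078 0.000 -0.3; -0.001 0.002 0.078 0.000 -0.3; -0.001 0.002 0.078 0.000 -0.3
-0.001 0.001 0.081 0.000 -0.3; -0.001 0.001 0.081 0.000 -0.3; -0.001 0.001 0.081 0.000 -0.3; -0.001 0.001 0.081 0.000 -0.3; -0.001 0.001 0.081 0.000 -0.3
-0.001 0.001 0.081 0.000 -0.3
```

>>> {"op": "apply_moves", "data": {
  "series": "-0.001 0.002 0.097 0 -0.3; -0.001 0.002 0.097 0 -0.3; -0.001 0.001 0.097 0 -0.3; -0.001 0.001 0.097 0 -0.3; -0.001 0.001 0.09 0 -0.3"
}}

```text
time: 9.43
tool_pos: [522.4, -128.4, 58.5]
tcp_rot: [180.0, -0.0, 124.4]
ft_force: [1.0, 0.3, 0.1]
finger_gap: 55.7
grip_force: 0.0
```

>>> {"op": "apply_moves", "data": {
  "series": "0 0 0 0 0.25; 0 0 0 0 0.25; 0 0 0 0 0.25; 0 0 0 0 0.25",
  "squeeze": 20
}}

```text
time: 9.77
tool_pos: [524.3, -130.5, 62.6]
tcp_rot: [179.9, 0.2, 124.3]
ft_force: [-0.3, -0.8, 0.1]
finger_gap: 31.9
grip_force: 0.0
```

```bash
cat > arc.py <<'E'
# arc.py r z step_deg grip yaw1 : rows along an arc about the axis from the present pose
import sys; from h import *; from go import rows
r,z,st,g,y1=map(float,sys.argv[1:6]); C=np.array([564.2,-193.0]); y0=sense()['tcp_rot'][2]%360
print('yaw now',y0,sense()['tool_pos'])
n=int(np.ceil(abs(y1-y0)/st)); T=[]
for k in range(1,n+1):
    y=y0+(y1-y0)*k/n; a=np.radians(y); T.append([*(C+r*np.array([np.cos(a),np.sin(a)])),z,y,g])
rows(T,v=40)
E
python3 arc.py 77 58 4.5 0.25 160; cp pics/w3.png /tmp; python3 -c "
from h import *
take('wrist','w4.png')"
```

```text
yaw now 124.31076307839395 [ 524.29347025 -130.51320088   62.64499816]
0.009 -0.027 0.015 -0.039 0.25; -0.001 -0.020 -0.000 -0.039 0.25; -0.001 -0.020 -0.000 -0.039 0.25; -0.001 -0.020 -0.000 -0.039 0.25; -0.001 -0.020 -0.000 -0.039 0.25
-0.001 -0.020 -0.000 -0.039 0.25; -0.001 -0.020 -0.000 -0.039 0.25; -0.001 -0.020 -0.000 -0.039 0.25
```

View pics/w4.png

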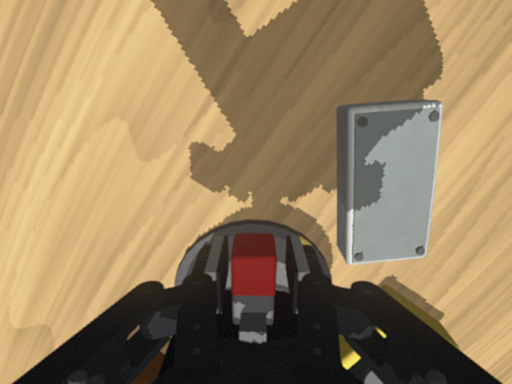

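The wrist view shows the red tip at (254,263) between the two fingers. Turning counter-clockwise.

>>> {"op": "apply_moves", "data": {
  "series": "0.005 -0.02 0.005 -0.039 0.25; -0.001 -0.02 0 -0.039 0.25; -0.001 -0.02 0 -0.039 0.25; -0.001 -0.02 0 -0.039 0.25; -0.001 -0.02 0 -0.039 0.25"
}}

```text
time: 10.23
tool_pos: [501.8, -150.6, 60.5]
tcp_rot: [179.9, 0.2, 146.8]
ft_force: [-0.2, 2.0, 0.1]
finger_gap: 31.6
grip_force: 1.1
```

```bash
python3 cap.py; python3 arc.py 77 59 4.5 0.25 158
```

```text
top z 114.62044114395621 290
cap ((578.5077514648438, -201.90725708007812), 48.39481735229492) ((563.9019165039062, -195.6566619873047), (99.19950866699219, 107.82483673095703))
yaw now 147.1445998979836 [ 501.25103921 -151.52835909   60.40822163]
0.005 -0.018 0.005 -0.032 0.25; -0.001 -0.016 -0.000 -0.032 0.25; -0.001 -0.016 -0.000 -0.032 0.25
```

>>> {"op": "apply_moves", "data": {
  "series": "0.003 -0.02 0.003 -0.039 0.25; -0.001 -0.02 0 -0.039 0.25; -0.001 -0.02 0 -0.039 0.25"
}}

```text
time: 10.53
tool_pos: [493.0, -166.3, 59.4]
tcp_rot: [180.0, 0.2, 160.1]
ft_force: [0.6, 1.7, 1.1]
finger_gap: 32.0
grip_force: 0.9
```

```bash
python3 cap.py|head -1; python3 arc.py 77 59 4.5 0.25 174
```

```text
top z 114.75534309117165 301
yaw now 160.43465439589508 [ 492.63745665 -167.27878554   59.35772649]
0.003 -0.016 0.001 -0.030 0.25; -0.000 -0.015 -0.000 -0.030 0.25; -0.000 -0.015 -0.000 -0.030 0.25; -0.000 -0.015 -0.000 -0.030 0.25
```

>>> {"op": "apply_moves", "data": {
  "series": "0.001 -0.02 0 -0.039 0.25; -0.001 -0.02 0 -0.039 0.25"
}}

```text
time: 10.75
tool_pos: [489.0, -177.6, 58.9]
tcp_rot: [-180.0, 0.1, 168.9]
ft_force: [0.2, -0.5, 0.2]
finger_gap: 31.9
grip_force: 0.0
```

```bash
python3 cap.py|head -1; python3 arc.py 77 59 4.5 0.25 178
```

```text
top z 99.89051466982187 305
yaw now 169.28625060187937 [ 488.79280047 -178.68210525   58.94625387]
0.000 -0.020 -0.000 -0.038 0.25; -0.001 -0.019 -0.000 -0.038 0.25
```

The cap has dropped (top 114.7 → 99.9 mm). Now lower a little and turn clockwise.

```bash
python3 arc.py 77 50 5.5 0.25 110
```

```text
yaw now 169.28625060187937 [ 488.79280047 -178.68210525   58.94625387]
-0.000 0.024 0.030 0.047 0.25; -0.001 0.024 0.000 0.047 0.25; -0.001 0.024 0.000 0.047 0.25; -0.001 0.024 0.000 0.047 0.25; -0.001 0.024 0.000 0.047 0.25
-0.001 0.024 0.000 0.047 0.25; -0.001 0.024 0.000 0.047 0.25; -0.001 0.024 0.000 0.047 0.25; -0.001 0.024 0.000 0.047 0.25; -0.001 0.024 0.000 0.047 0.25
-0.001 0.024 0.000 0.047 0.25
```

>>> {"op": "apply_moves", "data": {
  "series": "0 0 0.015 0 0.25; 0 0.01 0.015 0.02 0.25; -0.001 0.024 0 0.047 0.25; -0.001 0.024 0 0.047 0.25; -0.001 0.024 0 0.047 0.25"
}}

```text
time: 11.22
tool_pos: [496.3, -153.9, 48.4]
tcp_rot: [-180.0, -0.0, 149.9]
ft_force: [-1.0, -1.8, -1.2]
finger_gap: 32.4
grip_force: 0.6
```

>>> {"op": "apply_moves", "data": {
  "series": "-0.001 0.024 0 0.047 0.25; -0.001 0.024 0 0.047 0.25; -0.001 0.024 0 0.047 0.25; -0.001 0.024 0 0.047 0.25; -0.001 0.024 0 0.047 0.25"
}}

```text
time: 11.63
tool_pos: [520.8, -127.4, 48.5]
tcp_rot: [-180.0, 0.0, 123.0]
ft_force: [-0.5, -1.6, -0.9]
finger_gap: 32.0
grip_force: 0.5
```

```bash
python3 cap.py; python3 arc.py 77 50 4.5 0.25 94
```

```text
top z 98.43206653778816 121
cap ((596.2091064453125, -201.66165161132812), 37.73521041870117) ((595.864990234375, -201.95504760742188), (40.12324523925781, 76.96525573730469))
yaw now 122.65577045998265 [ 521.87363821 -126.82856512   48.76955492]
-0.006 0.018 -0.004 0.036 0.25; -0.001 0.018 0.000 0.036 0.25; -0.001 0.018 0.000 0.036 0.25; -0.001 0.018 0.000 0.036 0.25; -0.001 0.018 0.000 0.036 0.25
-0.001 0.018 0.000 0.036 0.25; -0.001 0.018 0.000 0.036 0.25
```

>>> {"op": "apply_moves", "data": {
  "series": "-0.004 0.018 -0.002 0.036 0.25; -0.003 0.018 0 0.036 0.25; -0.001 0.018 0 0.036 0.25; -0.001 0.018 0 0.036 0.25; -0.001 0.018 0 0.036 0.25"
}}

```text
time: 12.1
tool_pos: [546.1, -118.7, 48.9]
tcp_rot: [-180.0, -0.0, 102.7]
ft_force: [-1.5, -0.2, -0.8]
finger_gap: 31.9
grip_force: 0.6
```

>>> {"op": "apply_moves", "data": {
  "series": "-0.001 0.018 0 0.036 0.25; -0.001 0.018 0 0.036 0.25"
}}

```text
time: 12.27
tool_pos: [556.8, -117.3, 48.8]
tcp_rot: [-179.9, -0.0, 94.4]
ft_force: [-1.4, 0.1, 0.9]
finger_gap: 32.1
grip_force: 0.7
```

```bash
python3 cap.py|head -1; python3 arc.py 77 50 2 0.25 83
```

```text
top z 96.24613946486329 24
yaw now 94.1135831702648 [ 557.82850427 -117.32889728   49.15889226]
0.003 0.011 -0.003 0.016 0.25; -0.000 0.008 0.000 0.016 0.25; -0.000 0.008 0.000 0.016 0.25; -0.000 0.008 0.000 0.016 0.25; -0.000 0.008 0.000 0.016 0.25
-0.000 0.008 0.000 0.016 0.25
```

>>> {"op": "apply_moves", "data": {
  "series": "0.002 0.009 0 0.016 0.25; 0 0.008 0 0.016 0.25; 0 0.008 0 0.016 0.25"
}}

```text
time: 12.57
tool_pos: [564.2, -116.7, 49.1]
tcp_rot: [-180.0, 0.0, 89.1]
ft_force: [-1.3, -0.9, -1.6]
finger_gap: 32.1
grip_force: 0.6
```

>>> {"op": "apply_moves", "data": {
  "series": "0 0.008 0 0.016 0.25; 0 0.008 0 0.016 0.25"
}}

```text
time: 12.73
tool_pos: [569.0, -116.8, 49.0]
tcp_rot: [-180.0, 0.0, 85.5]
ft_force: [-0.7, -0.2, -1.0]
finger_gap: 31.9
grip_force: 0.6
```

>>> {"op": "apply_moves", "data": {
  "series": "0 0.008 0 0.016 0.25; 0 0 0 0 0.25"
}}

```text
time: 12.9
tool_pos: [571.7, -117.0, 49.1]
tcp_rot: [-180.0, 0.0, 83.6]
ft_force: [-0.8, -0.4, -0.3]
finger_gap: 31.9
grip_force: 0.1
```

```bash
python3 cap.py|head -1; python3 arc.py 77 49 2 0.25 79
```

```text
top z 94.93396609867 94
yaw now 83.74990464940811 [ 571.69158299 -117.01388686   49.2114371 ]
0.002 0.010 0.001 0.014 0.25; -0.000 0.007 0.000 0.014 0.25; -0.000 0.007 0.000 0.014 0.25
```

>>> {"op": "apply_moves", "data": {
  "series": "0 0.008 0 0.014 0.25; 0 0 0 0 0.25"
}}

```text
time: 13.12
tool_pos: [572.6, -117.4, 48.8]
tcp_rot: [-179.8, 0.0, 82.1]
ft_force: [-5.3, -0.1, 2.4]
finger_gap: 32.2
grip_force: 3.3
```

>>> {"op": "apply_moves", "data": {
  "series": "0 0.008 0 0.014 0.25; 0 0 0 0 0.25"
}}

```text
time: 13.28
tool_pos: [572.9, -117.8, 48.1]
tcp_rot: [-179.6, 0.1, 80.5]
ft_force: [-15.1, -1.5, 7.9]
finger_gap: 32.3
grip_force: 7.5
```

>>> {"op": "apply_moves", "data": {
  "series": "0 0.006 0 0.011 0.25; 0 0 0 0 0.25"
}}

```text
time: 13.45
tool_pos: [573.1, -118.0, 47.7]
tcp_rot: [-179.4, 0.1, 79.3]
ft_force: [-21.7, -0.8, 11.5]
finger_gap: 31.8
grip_force: 10.9
```

Hard stop reached. Back off by the same amount, open, and rise clear.

>>> {"op": "apply_moves", "data": {
  "series": "0 -0.012 0 -0.02 0.25; 0 -0.012 0 -0.02 0.25; 0 0 0 0 -0.2; 0 0 0 0 -0.3; 0 0 0 0 -0.3"
}}

```text
time: 13.87
tool_pos: [571.4, -116.8, 49.5]
tcp_rot: [180.0, 0.0, 83.8]
ft_force: [0.6, -0.1, 0.3]
finger_gap: 55.4
grip_force: 0.0
```

>>> {"op": "apply_moves", "data": {
  "series": "0 0 -0.05 0 -0.3; 0 0 -0.1 0 -0.3; 0 0 -0.13 0 -0.3; 0 0 -0.13 0 -0.3; 0 0 -0.13 0 -0.3"
}}

```text
time: 14.28
tool_pos: [570.9, -116.7, 212.8]
tcp_rot: [-180.0, -0.0, 83.8]
ft_force: [0.9, -0.5, -0.3]
finger_gap: 55.8
grip_force: 0.0
```

>>> {"op": "apply_moves", "data": {
  "series": "0.13 0 0 0 -0.3; 0.13 0 0 0 -0.3; 0.13 0 0 0 -0.3; 0.13 0 0 0 -0.3; 0 0 0 0 -0.3"
}}

```text
time: 14.7
tool_pos: [588.3, 45.0, 211.5]
tcp_rot: [180.0, -0.2, 84.1]
ft_force: [-0.1, 0.0, -0.4]
finger_gap: 55.6
grip_force: 0.0
```

```bash
sleep 1; python3 cap.py; python3 m.py | grep -v yel; python3 -c "
from h import *
a=take('top','e.png');b=take('side')
cv2.imwrite('pics/end.png',np.hstack([cv2.resize(a['frame'][130:250,130:370],(500,250)),cv2.resize(b['frame'],(300,250))]))"
```

```text
top z 94.98135136238125 908
cap ((563.6251831054688, -192.2252655029297), 56.52520751953125) ((564.5402221679688, -193.7012939453125), (103.83436584472656, 107.94252014160156))
red 53 [ 567.69775391 -112.54750061] 80.22448435493386 87.57262126858726
dock [567.4 159.1] [27.8 60. ] 87.3 n 73
spool [584.2 125.6] [53.1 22. ] 71.2 n 114Traceback (most recent call last):
  File "m.py", line 14, in <module>
    rect(blob((Z>150)&(Z<180),(315,222),30),165,'pack')
    ~~~~^^^^^^^^^^^^^^^^^^^^^^^^^^^^^^^^^^^^^^^^^^^^^^^
  File "m.py", line 7, in rect
    n,l,st,_=cv2.connectedComponentsWithStats(m); i=1+np.argmax(st[1:,4]); m=(l==i)
                                                      ~~~~~~~~~^^^^^^^^^^
    return _wrapfunc(a, 'argmax', axis=axis, out=out, **kwds)
    return bound(*args, **kwds)
ValueError: attempt to get argmax of an empty sequence
```

View pics/end.png

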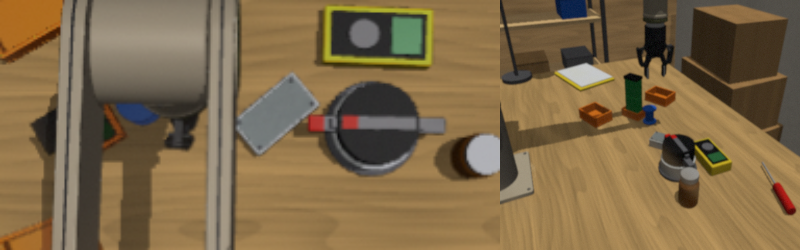

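The end picture shows the red tip at (316,123) beside the canister, at 87.6° against 87.3° for the mark. The pack stands in its dock, the neighbours are unmoved and the arm is clear.

```bash
python3 -c "
from bench import hand_in
print(hand_in())"
```

```text
the job is handed in; nothing more can be done
None
```

The job is handed in: the pack stands upright in the smallest dock, and the cap dropped into its thread and is screwed to its stop with the red wing tip within about 1 mm of the yellow mark's point by the camera; no verdict came back.

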